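# Seat the pump foot plate and counter-hold the bolt behind the bracket

### The arm

A 7-joint arm with a two-finger parallel gripper is mounted at the origin on the work surface. World frame = base frame: x ahead of the robot, y to its left, z up, the work surface at z = 0. Lengths are in m, angles in rad, forces in N, time in s.
With the tool pointing down it reaches from about 0.35 to 0.9 m from the base axis. Payload 7.2 kg.
Tool frame: the origin (TCP) lies between the finger pads, 19 mm behind the fingertips; this is the grasp point; z points along the fingers, y is the line along which they close (so a half turn about z gives the same grasp; the last joint's range is limited). The gripper opens to 88 mm and grips with 3 to 60 N. Pads are 20 mm wide; open, the fingers measure 115 mm over their backs; the gripper's body (75 mm by 178 mm) begins 61 mm behind the grasp point.
Start: joints at [-0.068, 0.411, -0.013, 1.596, 0.006, 1.134, -0.082], TCP at [0.625, -0, 0.241] pointing down, gripper open.
Joint ranges: [-2.95, 2.95], [-0.29, 1.99], [-1.47, 1.44], [0.14, 2.54], [-1.03, 4.17], [0.13, 1.85], [-2.86, 2.86]. Speed limits (rad/s): [2.39, 2.39, 3.01, 3.01, 3.14, 3.14, 3.14].

### API

Orientations are given as a unit quaternion [x, y, z, w].
In Python, from bench import r gives the robot as it stands. The module is installed in compiled form; this text tells all that it offers.
- The arm moves only by the shell command python3 -m inch 'ROWS' [FORCE]. ROWS is text: rows parted by semicolons, each of 5 numbers parted by spaces: the shift along the tool's x, y, z as a fraction of full scale, then the turn about the tool's z as a fraction of full scale, then the closure, from 0 (fully open) to 1 (shut). In form: tx ty tz twist grip; .... A call has 1 to 20 rows; each row is the pose to reach, as a shift and turn from the pose commanded when the call began, along the tool's axes at that moment; what a row does not reach only later rows make up. Full scale, the value 1, is 100 mm for a shift and pi/2 rad for a turn. A row lasts 1/8 s, in which the tool goes at most 62.5 mm and 10.7 degrees, less where a joint would pass 70% of its speed; a pose out of reach is approached as far as the arm can. A call with a number of a shift or a turn outside -1 to 1 is refused whole. A call with a gripper value outside its range is refused whole. The fingers move at their own pace and stop on an object; FORCE is the grip in N (left out, the last holds). Time passes only in rows, so rows that repeat a pose let the fingers close. It gives the time, the measured TCP pose, the force, the opening and the grip force at its end, in the units of the state.
- r.sense(): the state, without advancing time (a new reading comes with each control period).
- r.get_image(name): name is "scene" or "side" or "wrist"; returns a dict with "img" (400x640x3 uint8, red, green, blue), "camera_matrix" (3x3 intrinsics, pixels), "view" (4x4, takes a point from world to camera coordinates). Camera axes: x right, y down, z forward; pixel columns grow to the right and rows downward; lengths in m; the calibration is good to about 2 mm. The wrist camera is an equidistant fisheye: a pixel r from the principal point sees the ray r / f radians off the axis. A picture is of the moment at which its call begins. There is no depth.
- r.job_done(): hands the job in; it is judged then, once.
Trained networks look in the newest picture that a camera, given by its name, has taken for a name from the list of things; names that differ only in an ending like _2 or _b are one class to them, and where a whole thing is asked for, a point or a joint stands for the part that bears it (a point fixed in the world has none). Each returns a list of dicts, best first, with "confidence" (0 to 1); they miss things now and then, are a little off and sometimes report something else, mostly with a low value. They report only what shows in the picture. A call takes as long as a camera call. They do not tell look-alikes from the thing itself.
- r.search_frame(camera, label): "box" ([left, top, width, height] in pixels, round what is visible of it).
- r.trace(camera, label): "region" (400x640 bool, what is visible of it) and "box" ([left, top, width, height] in pixels, round what is visible of it).
The state is a dict: "t": time; "q": joint angles; "joint_velocities": joint speeds; "joint_torque": joint torques, N m; "ee_pos": TCP position; "eef_rot": TCP orientation; "contact_force": force on the tool from outside, world axes, zero at the start; "ft_torque": the same for the moment, N m; "opening": finger opening in m; "grip_force": force on a finger pad.
Only numpy, scipy, OpenCV 4.12 (cv2) and the standard library are available. Lean on these libraries where they do the work, as an engineer would, in place of code of your own. Each camera call takes 0.05 s, during which the arm holds its last target. There are 200 camera calls.

### The job

Take the two-hole aluminium foot plate by its block and lower it over the two locating pins of the mounting fixture until it rests flush, then let it go. Then reach down into the narrow gap behind the fixture's bracket, grip the hex bolt head there firmly across its flats between both fingers and stop it turning while the nut-runner drags on the nut; finish still holding the bolt head motionless. Leave everything else where it stands.

Things in the scene. Friction and masses are not known exactly. Their poses are not given: they have to be found in the camera images.
- plate: loose aluminium foot plate, 60 (x) x 110 (y) x 8 mm, 0.28 to 0.46 kg, flat on the bench left or right of the fixture. Origin: centre of its underside, z up. Through holes 13 mm across at y = +40 and -40 mm. A solid block, 40 (x) x 24 (y) mm, stands in its middle, 8 to 53 mm above the underside: grip it along y, over 24 mm. Same after a half turn.
- fixture: mounting fixture fixed to the bench, place and yaw vary. Origin on the bench, z up, +x away from the robot. Base 12 mm thick, x -115 to 125, y -70 to 70 mm. Steel pins at x -70, y +40 and -40 mm: 10 mm across, 16 mm tall above the base, top 6 mm tapered. In front of the bracket a nut-runner, 44 mm across, x -8 to 28 mm, top 92 mm above the bench.
- seat (a point): point on the fixture's base top, 12 mm above the bench, midway between the two pins: where the centre of the seated plate's underside belongs (the plate's y along the fixture's y).
- gap (a point): middle of the gap's mouth, 105 mm above the bench, right above the bolt head. The gap is 50 mm wide (fixture x 50 to 100 mm) between the grey bracket (8 mm thick, 120 mm wide in y, top 105 mm above the bench) and the lower rear rail (same width, top 72 mm); open above and at both ends.
- bolt_head (a point): steel hex bolt head in the gap: 24 mm across flats, 28 mm across corners, 16 mm thick. Origin: its centre, at fixture x = 75, y = 0, 70 mm above the bench. The bolt axis is level, along the fixture's x; this frame turns with the bolt about its x. Between bracket and head: a 28 mm round collar (12 mm long), then 5 mm of 16 mm shank.
- bolt (a joint): turn of the bolt, rad. At 0 and every 1.047 two flats stand upright, facing the fixture's +y and -y. The nut-runner drags it at about 0.03 rad/s (0.015 N m; damping 0.5 N m per rad/s) from a start of 0 to 1.05. Fingers closing on it from above along the fixture's y turn it until two flats lie on the pads: a second or two at 30 N.
- flange: round aluminium flange, disc 84 mm across and 8 mm thick with a round stub 30 mm across, 30 mm tall in all, no holes; not wanted here. Origin: centre of its underside. Leave alone.
- reagent: amber reagent bottle, 64 mm across, about 140 mm tall, blue cap. Origin: centre of its underside. Leave alone.
- beaker: glass beaker, 80 mm across, 100 mm tall. Origin: centre of its underside. Leave alone.
- flask: conical glass flask, 80 mm across the foot, 120 mm tall. Origin: centre of its underside. Leave alone.
- jar: white plastic jar, 52 mm across, 65 mm tall. Origin: centre of its underside. Leave alone.
- spare_nut: loose square steel nut, 24 mm wide, 12 mm tall. Origin: centre of its underside. Leave alone.
- spanner: steel spanner, about 170 mm long, lying flat. Origin: centre of its underside. Leave alone.
Things that resemble listed ones, but are neither listed nor needed, are in the scene too. What is shaped like the plate but pink or turquoise is not meant.

How it is judged:
On the way, in this order (a step that is already met when the one before it is completed fails the run):
1. the foot plate rests flush on the fixture over both pins, let go (horizontal distance between plate and seat below 0.004 m and z of plate in the frame of fixture between 0.01 and 0.0145 m and angle between plate's own z axis and vertical below 0.04 rad and angle between the x axis of plate and the x axis of fixture, either way round below 0.09 rad and contact force between the fingers and plate below 0.1 N), for 0.2 s.
2. the bolt head is gripped between the fingers and no longer turns (contact force between the fingers and bolt above 6 N and distance between the grasp point and bolt_head below 0.022 m and velocity of joint bolt between -0.009 and 0.009 rad/s), for 0.3 s.
At the end, for the whole second after the job is handed in: Plate flush on the base over both pins (within 4 mm, 0.09 rad, 2.5 mm in height, level to 0.04 rad), not touched; bolt head between the fingers (TCP within 22 mm of its centre), gripped with over 6 N, turning slower than 0.009 rad/s, through the last second (all of step 1 and all of step 2); the arm keeps its last pose, push and grip.
It fails at once if a bystander (flange, bottle, beaker, flask, jar, nut or spanner) is displaced by more than 25 mm (distance of any of flange, reagent, beaker, flask, jar, spare_nut, spanner from where it was at the start of the episode above 0.025 m).
It also fails if it takes over 58 s, if anything falls off the work surface, if the arm or the gripper's body presses on something with over 40 N, if the wrist force passes 120 N, or if a joint passes its speed limit or range.

## Working session

There is one attempt and no reset: what is moved stays moved. The work goes in short steps, Python scripts to look and compute and a shell command to move; the robot and the scene stay as the last step left them, time stands still between calls to the robot, and variables do not carry over. Pictures are saved under pics/ and viewed, at most 10 in all, crops included, and the job is handed in when it is done.

```bash
mkdir -p pics; cat > h.py <<'E'
import numpy as np, cv2
from bench import r
def grab(cam,fn=None):
    d=r.get_image(cam); 
    if fn: cv2.imwrite('pics/'+fn,d['img'][:,:,::-1])
    return d
def ray(d,uv,fish=False):
    K=np.array(d['camera_matrix']);V=np.array(d['view'])
    x=(uv[0]-K[0,2])/K[0,0];y=(uv[1]-K[1,2])/K[1,1]
    if fish:
        t=np.hypot(x,y);s=np.sinc(t/np.pi);v=np.array([x*s,y*s,np.cos(t)])
    else: v=np.array([x,y,1.])
    R=V[:3,:3];o=-R.T@V[:3,3]
    return o,R.T@v
def atz(d,uv,z,fish=False):
    o,v=ray(d,uv,fish);return o+v*(z-o[2])/v[2]
def proj(d,P,fish=False):
    K=np.array(d['camera_matrix']);V=np.array(d['view'])
    P=np.atleast_2d(P);c=P@V[:3,:3].T+V[:3,3]
    if fish:
        rr=np.hypot(c[:,0],c[:,1]);t=np.arctan2(rr,c[:,2]);m=t/np.maximum(rr,1e-9);x=c[:,0]*m;y=c[:,1]*m
    else: x=c[:,0]/c[:,2];y=c[:,1]/c[:,2]
    return np.c_[K[0,0]*x+K[0,2],K[1,1]*y+K[1,2]]
E
python3 - <<'E'
from h import *
ims=[]
for c in ['scene','side','wrist']:
    d=grab(c,c+'0.png'); 
    print(c,np.round(np.array(d['camera_matrix']),1).tolist(),np.round(np.array(d['view']),3).tolist())
    for l in ['plate','fixture','flange','bolt_head']:
        print(l,[(np.round(b['box']).tolist(),round(b['confidence'],2)) for b in r.search_frame(c,l)])
s=r.sense();print(s['ee_pos'],s['eef_rot'],s['t'])
E
```

```text
scene [[520.9, 0.0, 321.0], [0.0, 520.9, 198.4], [0.0, 0.0, 1.0]] [[-0.455, 0.89, 0.009, 0.205], [0.766, 0.397, -0.506, -0.35], [-0.454, -0.224, -0.863, 1.744], [0.0, 0.0, 0.0, 1.0]]
plate [([388.0, 195.0, 36.0, 35.0], 0.94), ([376.0, 240.0, 45.0, 31.0], 0.82), ([442.0, 241.0, 42.0, 35.0], 0.73), ([396.0, 287.0, 31.0, 34.0], 0.44)]
fixture [([258.0, 187.0, 93.0, 86.0], 0.64), ([379.0, 240.0, 40.0, 30.0], 0.58)]
flange [([149.0, 179.0, 34.0, 42.0], 0.71), ([221.0, 154.0, 28.0, 21.0], 0.62)]
bolt_head [([284.0, 223.0, 15.0, 18.0], 0.44)]
side [[443.5, 0.0, 327.6], [0.0, 443.5, 199.6], [0.0, 0.0, 1.0]] [[0.853, -0.522, -0.017, -0.423], [-0.336, -0.523, -0.784, 0.267], [0.401, 0.674, -0.621, 1.165], [0.0, 0.0, 0.0, 1.0]]
plate [([280.0, 169.0, 24.0, 24.0], 0.78), ([239.0, 155.0, 28.0, 19.0], 0.77), ([245.0, 190.0, 28.0, 27.0], 0.56), ([280.0, 139.0, 11.0, 22.0], 0.19)]
fixture [([298.0, 184.0, 90.0, 61.0], 0.94)]
flange [([360.0, 286.0, 30.0, 27.0], 0.57)]
bolt_head [([351.0, 198.0, 17.0, 12.0], 0.57)]
wrist [[309.7, 0.0, 322.5], [0.0, 309.7, 202.7], [0.0, 0.0, 1.0]] [[1.0, -0.001, 0.002, -0.625], [-0.001, -0.956, 0.292, -0.035], [0.002, -0.292, -0.956, 0.391], [0.0, 0.0, 0.0, 1.0]]
plate [([121.0, 5.0, 43.0, 39.0], 0.72), ([222.0, 0.0, 48.0, 12.0], 0.57), ([216.0, 336.0, 38.0, 27.0], 0.47), ([286.0, 171.0, 56.0, 32.0], 0.26)]
fixture [([183.0, 96.0, 197.0, 155.0], 0.74), ([348.0, 362.0, 22.0, 4.0], 0.59)]
flange [([213.0, 334.0, 43.0, 28.0], 0.71), ([285.0, 169.0, 54.0, 38.0], 0.6)]
bolt_head [([285.0, 170.0, 54.0, 37.0], 0.92)]
[ 6.24994197e-01 -2.24668766e-05  2.41373069e-01] [7.07102450e-01 7.07111112e-01 1.20111717e-05 2.34075623e-05] 0.75
```

View pics/scene0.png

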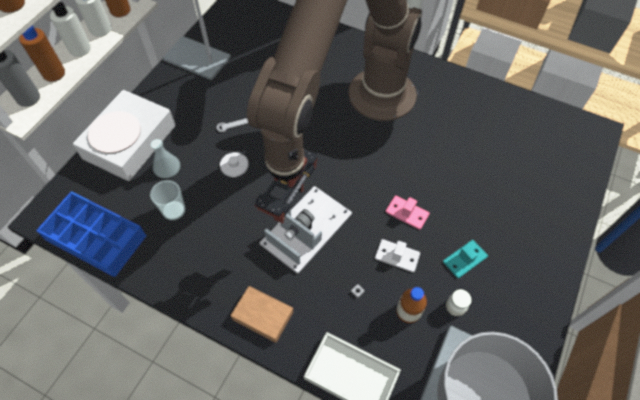

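View pics/wrist0.png

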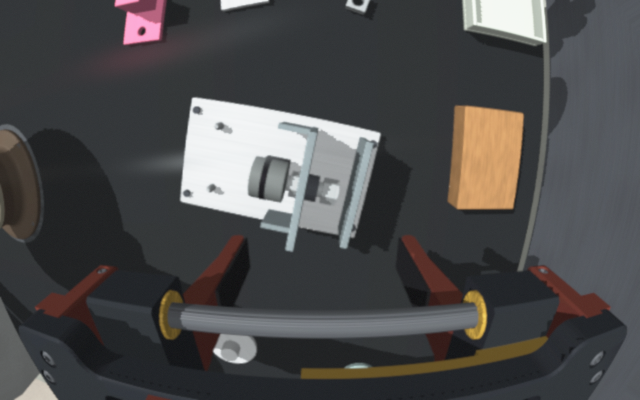

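The scene shows the plate candidates: white/silver at (398,255), pink at (408,211) and turquoise at (465,258). The silver one is the one meant, since pink and turquoise are excluded. The wrist view shows the fixture's pins at about (219,126) and (211,187), and the base corners at (193,98), (182,201) and (380,132).

```bash
cat > a.py <<'E'
from h import *
from scipy.optimize import least_squares
a=cv2.imread('pics/wrist0.png')[85:265,170:395]; b=cv2.imread('pics/scene0.png')[185:290,370:500]
a=cv2.resize(a,None,fx=2.5,fy=2.5,interpolation=2) ; b=cv2.resize(b,None,fx=1.8,fy=1.8,interpolation=2)
o=np.zeros((450,800,3),np.uint8);o[:,:562]=a[:450,:562];o[:b.shape[0],564:564+b.shape[1]]=b[:,:236]
cv2.imwrite('pics/c1.png',o)
d=grab('wrist')
mod=np.array([[-.115,.07,.012],[-.115,-.07,.012],[.125,.07,.012],[-.07,.04,.028],[-.07,-.04,.028]])
px=np.array([[193,98],[182,201],[380,132],[219,125],[211,187]])
def T(p,m): c,s=np.cos(p[2]),np.sin(p[2]);return m@np.array([[c,s,0],[-s,c,0],[0,0,1]])+[p[0],p[1],0]
f=least_squares(lambda p:(proj(d,T(p,mod),True)-px).ravel(),[.6,.1,0]);print('fix',f.x,f.fun.round(1))
d=grab('scene')
for u in [(398,255)]: print('plate~',atz(d,u,.02))
E
python3 a.py
```

```text
fix [ 0.56131255  0.01349793 -0.20629063] [ 0.1 -1.7 -0.5  0.1  2.6 -0.7 -1.2  0.4 -1.3  2.2]
plate~ [0.52876237 0.27707652 0.02      ]
```

View pics/c1.png

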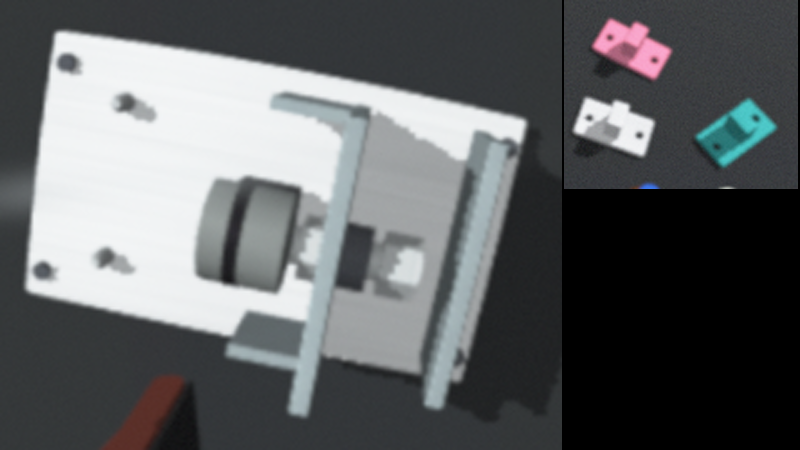

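The crop confirms the silver plate at scene (398,255): two holes and a block, neither pink nor turquoise. Next I move the wrist camera over it.

```bash
python3 -m inch '0.5 -0.4 0 0 0; 1 -0.9 0 0 0; 1 -0.9 0 0 0' && python3 -m inch '0.5 0 0 0 0; 1 0 0 0 0; 1 0 0 0 0;1 0 0 0 0'
python3 - <<'E'
from h import *
s=r.sense();print(s['ee_pos'],s['eef_rot'],s['t'])
d=grab('wrist','w1.png')
for b in r.trace('wrist','plate'): 
    print(b['confidence'],b['box'], cv2.minAreaRect(np.argwhere(b['region'])[:,::-1].astype(np.float32)))
E
```

```text
t: 1.23
ee_pos: [0.5325, 0.1037, 0.2417]
eef_rot: [0.705, 0.709, 0.0, -0.001]
contact_force: [-0.2, -0.5, -1.0]
opening: 0.0873
grip_force: 0.0
t: 1.72
ee_pos: [0.5356, 0.1988, 0.2412]
eef_rot: [0.707, 0.707, -0.0, 0.0]
contact_force: [0.4, -1.1, 0.7]
opening: 0.088
grip_force: 0.0
[0.53555501 0.19881937 0.24115777] [ 7.07393297e-01  7.06819988e-01 -3.26842257e-04  3.48616286e-04] 1.725
0.97 [224.7, 0.6, 66.8, 21.3] ((257.0, 10.5), (21.0, 66.0), 90.0)
0.88 [175.3, 99.6, 52.4, 83.5] ((200.6499786376953, 139.1013946533203), (53.00733184814453, 85.13382720947266), 1.5911402702331543)
0.7 [284.6, 68.2, 56.0, 93.0] ((311.6585388183594, 113.92684173583984), (90.11212921142578, 51.019371032714844), 83.6598129272461)
```

View pics/w1.png

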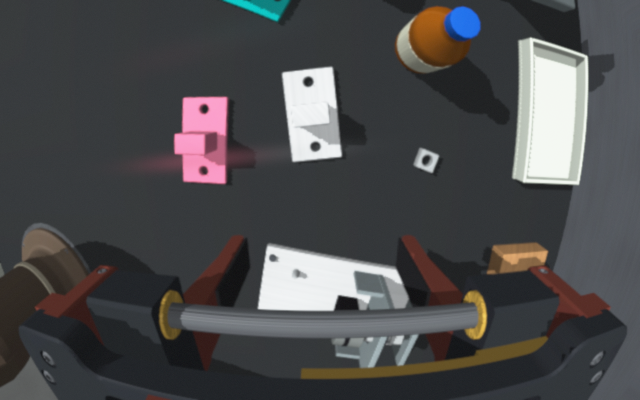

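The silver plate shows holes near (308,82) and (315,147); pink is at (205,140) and the bottle at (438,40). Next I measure the holes more finely.

```bash
cat >> h.py <<'E'
def dark(d,uv,w=7):
    g=cv2.cvtColor(d['img'],cv2.COLOR_RGB2GRAY).astype(float);u,v=np.round(uv).astype(int)
    p=g[v-w:v+w+1,u-w:u+w+1];wt=np.clip((np.median(p)+p.min())/2-p,0,None)
    y,x=np.mgrid[v-w:v+w+1,u-w:u+w+1];return np.array([(x*wt).sum(),(y*wt).sum()])/wt.sum()
def toolvec(s,v):
    from scipy.spatial.transform import Rotation as R
    return R.from_quat(s['eef_rot']).inv().apply(v)
E
python3 - <<'E'
from h import *
d=grab('wrist');s=r.sense()
h=[dark(d,(308,82)),dark(d,(315,147))];P=[atz(d,u,.008,True) for u in h]
print(h,P,np.linalg.norm(P[0]-P[1]));c=(P[0]+P[1])/2;v=P[0]-P[1];print(c,'yaw',np.arctan2(-v[0],v[1]))
print(s['ee_pos'],toolvec(s,c-s['ee_pos'])*10)
E
```

```text
[array([307.48837209,  80.50237559]), array([314.77338036, 145.18403866])] [array([0.51820498, 0.31523841, 0.008     ]), array([0.52644484, 0.23603669, 0.008     ])] 0.07962918806718007
[0.52232491 0.27563755 0.008     ] yaw 0.10366348145057597
[0.53556049 0.19812611 0.24135287] [ 0.77639883 -0.13485633  2.33295846]
```

```bash
python3 -m inch '0.4 -0.07 0 0.12 0; 0.776 -0.135 0 0.24 0; 0.776 -0.135 0 0.36 0; 0.776 -0.135 0.2 0.48 0; 0.776 -0.135 0.4 0.6 0; 0.776 -0.135 0.6 0.72 0; 0.776 -0.135 0.8 0.84 0; 0.776 -0.135 0.8 0.934 0; 0.776 -0.135 0.8 0.934 0; 0.776 -0.135 0.8 0.934 0'
python3 - <<'E'
from h import *
s=r.sense();d=grab('wrist','w2.png');print(d['img'].shape)
c=np.array([.52232,.27564,.008]);v=np.array([-np.sin(.1037),np.cos(.1037),0])*.04
print(proj(d,[c+v,c-v],True))
E
```

```text
t: 3.12
ee_pos: [0.5219, 0.2772, 0.1617]
eef_rot: [0.999, 0.053, 0.0, -0.0]
contact_force: [0.2, 0.3, 0.6]
opening: 0.0877
grip_force: 0.0
(400, 640, 3)
[[283.74965636 192.48398643]
 [363.69870012 192.62501124]]
```

View pics/w2.png

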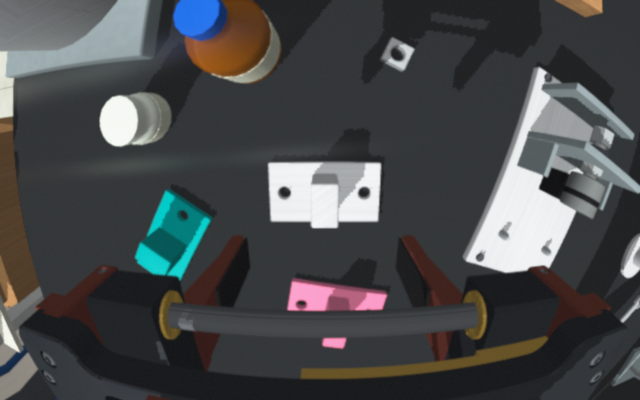

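Holes are at (285,192) and (363,192), matching the prediction, and pink lies clear at (338,310).

```bash
python3 - <<'E'
from h import *
d=grab('wrist');s=r.sense()
h=[dark(d,(284,192)),dark(d,(363,192))];P=[atz(d,u,.008,True) for u in h]
c=(P[0]+P[1])/2;v=P[0]-P[1];print(h,c,np.linalg.norm(v),'yaw',np.arctan2(-v[0],v[1]))
p=s['ee_pos'];print(p,s['eef_rot'],toolvec(s,c-p)*10)
E
```

```text
[array([284.43940443, 191.85180055]), array([363.5642238, 192.121513 ])] [0.52286988 0.27556228 0.008     ] 0.07913286990878135 yaw 0.10164384762299383
[0.52182376 0.27736377 0.16173037] [ 9.98613059e-01  5.26481392e-02  3.00086895e-04 -2.04004864e-04] [0.00755462 0.01959288 1.53730148]
```

```bash
python3 -m inch '0.01 0.02 0.3 0 0.3; 0.01 0.02 0.6 0 0.4; 0.01 0.02 0.9 0 0.4;0.01 0.02 0.9 0 0.4' 35 && python3 -m inch '0 0 0.15 0 0.4; 0 0 0.29 0 0.4; 0 0 0.29 0 0.4; 0 0 0.29 0 1; 0 0 0.29 0 1; 0 0 0.29 0 1; 0 0 0.29 0 1; 0 0 0.29 0 1' 35
```

```text
t: 3.72
ee_pos: [0.5215, 0.2749, 0.0696]
eef_rot: [0.999, 0.052, -0.002, 0.001]
contact_force: [0.7, -0.3, 0.6]
opening: 0.0538
grip_force: 0.0
t: 4.72
ee_pos: [0.5229, 0.2757, 0.0427]
eef_rot: [0.999, 0.052, 0.0, -0.0]
contact_force: [-0.2, -0.7, 3.5]
opening: 0.0237
grip_force: 35.0
```

```bash
python3 -m inch '0 0 -0.2 0 1; 0 0 -0.6 0 1; 0 0 -1 0 1; -0.2 0.2 -1 0 1; -0.5 0.6 -1 0 1; -0.7 1 -1 0 1' 35 && python3 -m inch '-0.3 0.5 -0.5 0.08 1; -0.67 1 -0.5 0.16 1; -0.67 1 -0.5 0.197 1' && python3 -m inch '0 0.23 0 0 1; 0 0.23 0 0 1; 0 0.23 0 0 1'
python3 - <<'E'
from h import *
d=grab('wrist','w3.png')
print(proj(d,[[.561-.0685+.0082,.0135+.0143+.039,.028],[.561-.0685-.0082,.0135+.0143-.039,.028]],True))
E
```

```text
t: 5.48
ee_pos: [0.4614, 0.1677, 0.1416]
eef_rot: [0.999, 0.052, -0.001, 0.0]
contact_force: [1.4, 0.1, -3.8]
opening: 0.0239
grip_force: 35.0
t: 5.85
ee_pos: [0.4046, 0.0591, 0.1924]
eef_rot: [0.994, -0.106, -0.001, 0.0]
contact_force: [1.1, 0.7, -4.2]
opening: 0.0241
grip_force: 35.0
t: 6.22
ee_pos: [0.4023, 0.0406, 0.1921]
eef_rot: [0.995, -0.103, -0.0, -0.0]
contact_force: [0.4, -0.2, -4.4]
opening: 0.0238
grip_force: 35.0
[[275.70056222 101.17535961]
 [356.74286496 100.89590928]]
```

View pics/w3.png

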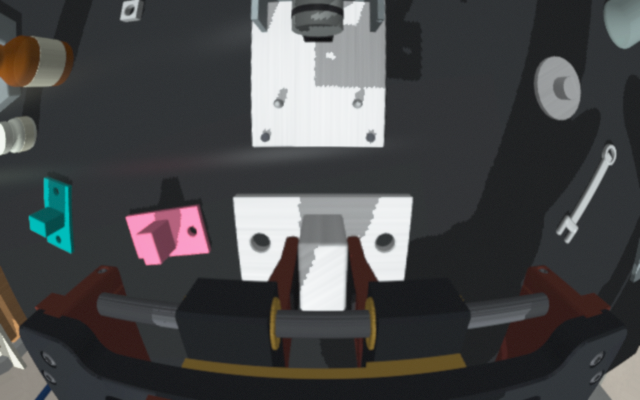

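Both are visible: pin tops near (279,104) and (358,104), and the held plate's holes at (260,242) and (384,242). I move closer for a fine measurement.

```bash
python3 -m inch '0.2 -0.03 0.1 0 1; 0.45 -0.06 0.2 0 1; 0.45 -0.06 0.2 0 1; 0.45 -0.06 0.2 0 1; 0.45 -0.06 0.2 0 1'
python3 - <<'E'
from h import *
d=grab('wrist','w4.png');s=r.sense();print(s['ee_pos'],s['eef_rot'])
print(proj(d,[[.561-.0685+.0082,.0135+.0143+.039,.028],[.561-.0685-.0082,.0135+.0143-.039,.028]],True))
i=cv2.imread('pics/w4.png')[100:290,225:425];cv2.imwrite('pics/w4c.png',cv2.resize(i,(600,570),interpolation=2))
E
```

```text
t: 6.9
ee_pos: [0.4472, 0.0371, 0.1724]
eef_rot: [0.995, -0.102, -0.0, -0.0]
contact_force: [-0.2, 0.5, -4.6]
opening: 0.0235
grip_force: 35.0
[0.44731258 0.03704787 0.17255549] [ 9.94736727e-01 -1.02463738e-01  2.81369679e-05 -1.59017424e-04]
[[279.52143176 147.72362323]
 [364.44769087 147.82072527]]
```

View pics/w4c.png

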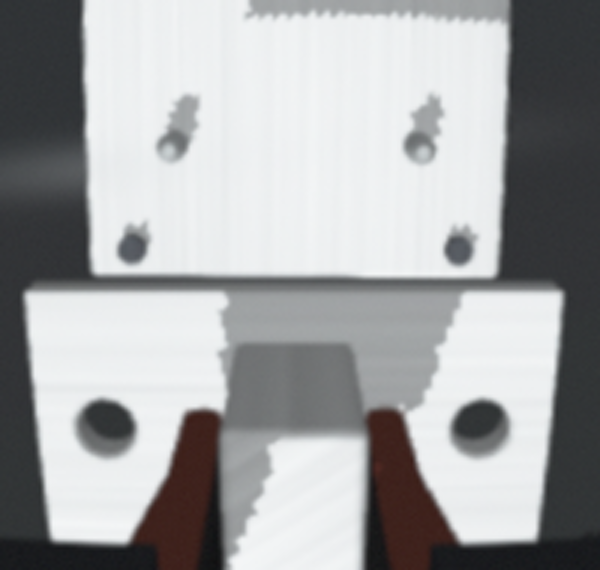

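```bash
python3 - <<'E'
from h import *
d=grab('wrist');s=r.sense();p=s['ee_pos'];C=lambda a:(np.array(a)+.5)/3-.5+[225,100]
def rep(n,P):
    c=(P[0]+P[1])/2;v=P[0]-P[1];print(n,c,np.linalg.norm(v),'yaw',np.arctan2(-v[0],v[1]),'tool mm',toolvec(s,c-p)*1000)
rep('pins',[atz(d,C(u),.028,True) for u in [(169.5,151.5),(422.5,151.5)]])
rep('base',[atz(d,C(u),.012,True) for u in [(174,140.5),(418.5,142)]])
rep('holes',[atz(d,C(u),p[2]-.0427+.008,True) for u in [(106,428.5),(480.5,428)]])
m=[[-.07,.04,.028],[-.07,-.04,.028]]
q=s['eef_rot'];print('tool yaw',2*np.arctan2(q[1],q[0]))
E
```

```text
pins [0.49015866 0.02697617 0.028     ] 0.0792863850210662 yaw -0.20564531239946585 tool mm [ 43.88067372   1.14725914 144.59979165]
base [0.49152401 0.02656386 0.012     ] 0.08068128817830883 yaw -0.2118049605353518 tool mm [ 45.29833335   1.27885592 160.60001415]
holes [0.44639365 0.03695023 0.13789178] 0.0798819110372259 yaw -0.2043284115737738 tool mm [-0.97744257  0.26314772 34.69971059]
tool yaw -0.2053475458161672
```

```bash
python3 -m inch '0.25 0.009 0.1 0 1; 0.454 0.009 0.3 0 1; 0.454 0.009 0.6 0 1; 0.454 0.009 0.85 0 1; 0.454 0.009 0.93 0 1; 0.454 0.009 0.93 0 1; 0.454 0.009 0.93 0 1; 0.454 0.009 0.93 0 1'
python3 - <<'E'
from h import *
d=grab('wrist','w5.png');s=r.sense();print(s['ee_pos'],s['eef_rot'])
i=cv2.imread('pics/w5.png')[190:290,225:425];cv2.imwrite('pics/w5c.png',cv2.resize(i,(800,400),interpolation=2))
E
```

```text
t: 8.0
ee_pos: [0.4926, 0.0268, 0.0803]
eef_rot: [0.995, -0.103, 0.001, -0.0]
contact_force: [0.0, -0.6, -4.5]
opening: 0.0239
grip_force: 35.0
[0.49248383 0.02672293 0.08013882] [ 9.94712877e-01 -1.02692164e-01  7.28395221e-04 -2.85340810e-04]
```

View pics/w5c.png

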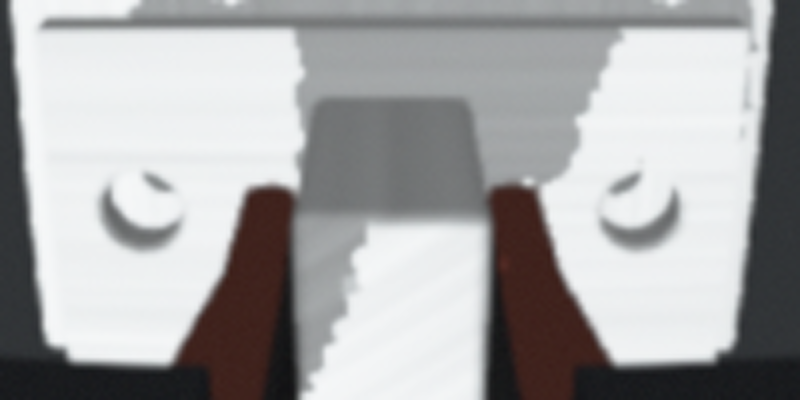

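The plate's holes sit symmetrically, with the pin and shadow showing at the inner-upper edge of both (left hole (155,182), right hole (625,182)), as expected when centred. I descend gently.

```bash
python3 -m inch '0 0 0.04 0 1; 0 0 0.08 0 1; 0 0 0.11 0 1; 0 0 0.14 0 1; 0 0 0.14 0 1'
```

```text
t: 8.68
ee_pos: [0.4918, 0.0265, 0.065]
eef_rot: [0.995, -0.103, -0.0, 0.0]
contact_force: [0.4, -0.7, -4.0]
opening: 0.0238
grip_force: 35.0
```

```bash
python3 -m inch '0 0 0.03 0 1; 0 0 0.06 0 1; 0 0 0.09 0 1; 0 0 0.105 0 1; 0 0 0.105 0 1'
```

```text
t: 9.3
ee_pos: [0.4918, 0.0266, 0.0547]
eef_rot: [0.995, -0.103, -0.0, -0.0]
contact_force: [-1.0, 1.7, -4.5]
opening: 0.0236
grip_force: 35.0
```

Seated height has been reached (underside at about 12 mm). I release, rise clear and look.

```bash
python3 -m inch '0 0 0.003 0 1; 0 0 0.003 0 1; 0 0 0.003 0 0.6; 0 0 0.003 0 0.3; 0 0 0.003 0 0.3; 0 0 -0.3 0 0.3; 0 0 -0.7 0 0.3; 0 0 -1 0 0.3; 0 0 -1 0 0.3; 0 0 -1 0 0.3'
python3 - <<'E'
from h import *
d=grab('wrist','w6.png');s=r.sense();print(s['ee_pos'],s['eef_rot'])
h=[(280,185),(362,185)]
E
```

```text
t: 10.55
ee_pos: [0.4916, 0.0266, 0.1543]
eef_rot: [0.995, -0.103, -0.0, 0.0]
contact_force: [-0.3, 0.6, -0.9]
opening: 0.0614
grip_force: 0.0
[0.49135242 0.02658219 0.15391524] [ 9.94717102e-01 -1.02651778e-01 -6.75976777e-04  2.07335716e-04]
```

View pics/w6.png

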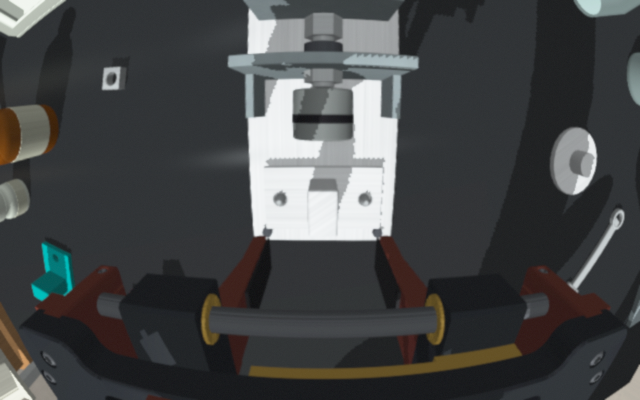

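The plate is seated with the pins in both holes at (280,199) and (364,199). The bolt head is at about (323,25), behind the bracket. I move over the gap, 145 mm along tool x.

```bash
python3 -m inch '0.3 0 -0.15 0 0.3; 0.7 0 -0.15 0 0.3; 1 0 -0.15 0 0.3; 1 0 -0.15 0 0.3' && python3 -m inch '0.25 0 0 0 0.3; 0.46 0 0 0 0.3; 0.46 0 0 0 0.3; 0.46 0 0 0 0.3; 0.46 0 0 0 0.3'
python3 - <<'E'
from h import *
d=grab('wrist','w7.png');s=r.sense();p=s['ee_pos'];q=s['eef_rot'];print(p,2*np.arctan2(q[1],q[0]))
y=-.2055;sx=np.array([np.cos(y),np.sin(y)]);H=np.r_[np.array([.4918,.0266])+.145*sx,.07]
print('head pred',H,toolvec(s,H-p)*10,proj(d,[H],True))
for b in r.search_frame('wrist','bolt_head'): print(b)
E
```

```text
t: 11.1
ee_pos: [0.5906, 0.0054, 0.168]
eef_rot: [0.995, -0.103, -0.001, 0.001]
contact_force: [-0.5, 0.6, 0.1]
opening: 0.0619
grip_force: 0.0
t: 11.72
ee_pos: [0.6339, -0.0029, 0.1697]
eef_rot: [0.995, -0.103, -0.0, -0.0]
contact_force: [0.0, -0.1, 0.7]
opening: 0.0612
grip_force: 0.0
[ 0.63413388 -0.00291392  0.16987685] -0.20551664214497015
head pred [ 0.63374907 -0.00298822  0.07      ] [-0.00315267  0.00173823  0.99876969] [[322.26616871 209.67613886]]
{'box': [305.8, 196.1, 36.1, 53.4], 'confidence': 0.97}
{'box': [250.8, 142.6, 145.0, 168.0], 'confidence': 0.34}
{'box': [18.1, 267.8, 44.9, 39.7], 'confidence': 0.3}
```

View pics/w7.png

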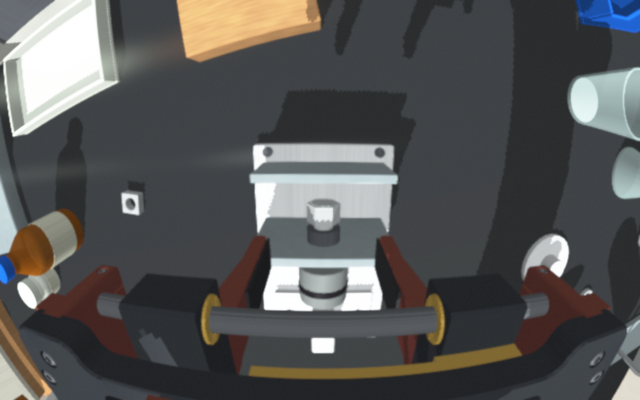

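The head sits at (322,213), against a prediction of (322,210), centred between the fingers. I descend into the gap and grip.

```bash
python3 -m inch '0 0 0.25 0 0.3; 0 0 0.5 0 0.3; 0 0 0.7 0 0.3; 0 0 0.85 0 0.3; 0 0 0.98 0 0.3; 0 0 0.98 0 0.3' && python3 -m inch '0 0 0 0 1;0 0 0 0 1;0 0 0 0 1;0 0 0 0 1;0 0 0 0 1;0 0 0 0 1;0 0 0 0 1;0 0 0 0 1;0 0 0 0 1;0 0 0 0 1;0 0 0 0 1;0 0 0 0 1;0 0 0 0 1;0 0 0 0 1;0 0 0 0 1;0 0 0 0 1' 35
```

```text
t: 12.58
ee_pos: [0.6344, -0.0032, 0.071]
eef_rot: [0.995, -0.103, -0.001, 0.0]
contact_force: [-0.8, 1.3, 0.3]
opening: 0.0616
grip_force: 0.0
t: 14.58
ee_pos: [0.635, -0.0036, 0.0721]
eef_rot: [0.995, -0.103, 0.0, 0.0]
contact_force: [-1.6, -2.0, 5.5]
opening: 0.0258
grip_force: 35.0
```

```bash
W='x'; python3 -m inch '0 0 0 0 1;0 0 0 0 1;0 0 0 0 1;0 0 0 0 1;0 0 0 0 1;0 0 0 0 1;0 0 0 0 1;0 0 0 0 1;0 0 0 0 1;0 0 0 0 1;0 0 0 0 1;0 0 0 0 1;0 0 0 0 1;0 0 0 0 1;0 0 0 0 1;0 0 0 0 1;0 0 0 0 1;0 0 0 0 1;0 0 0 0 1;0 0 0 0 1' 45; python3 -m inch '0 0 0 0 1;0 0 0 0 1;0 0 0 0 1;0 0 0 0 1;0 0 0 0 1;0 0 0 0 1;0 0 0 0 1;0 0 0 0 1;0 0 0 0 1;0 0 0 0 1;0 0 0 0 1;0 0 0 0 1;0 0 0 0 1;0 0 0 0 1;0 0 0 0 1;0 0 0 0 1'
```

```text
t: 17.08
ee_pos: [0.635, -0.0036, 0.0721]
eef_rot: [0.995, -0.103, 0.0, 0.0]
contact_force: [-2.1, -2.0, 5.8]
opening: 0.0254
grip_force: 45.0
t: 19.08
ee_pos: [0.635, -0.0036, 0.0721]
eef_rot: [0.995, -0.103, 0.0, 0.0]
contact_force: [-1.3, -3.1, 5.6]
opening: 0.0257
grip_force: 45.0
```

```bash
python3 - <<'E'
from h import *
o=[];f=[]
for i in range(20):
    r.get_image('side');s=r.sense();o.append(s['opening']);f.append(s['contact_force'])
o=np.array(o)*1e3;print(o.round(2),o.mean(),o.std(),np.mean(f,0),s['ft_torque'],s['t'])
E
```

```text
[25.71 25.45 25.57 25.91 25.6  25.87 25.19 25.4  25.81 25.27 25.87 25.59
 25.45 25.85 25.11 25.83 25.58 25.74 25.5  25.94] 25.6121160391745 0.2406095252030568 [-1.6734962  -2.309384    5.39635308] [-0.42343662  0.43531221 -0.00721716] 20.075
```

The opening is steady at 25.6 mm, so the head is wedged by friction a few degrees off its flats. I rub the pads along the bolt's axis to break the stiction so the flats align.

```bash
python3 -m inch '0.03 0 0 0 1;0.06 0 0 0 1;0.03 0 0 0 1;0 0 0 0 1;-0.04 0 0 0 1;0 0 0 0 1;0.03 0 0 0 1;0.06 0 0 0 1;0.03 0 0 0 1;0 0 0 0 1;-0.04 0 0 0 1;0 0 0 0 1;0 0 0 0 1;0 0 0 0 1' 30
python3 - <<'E'
from h import *
o=[];f=[]
for i in range(14):
    r.get_image('side');s=r.sense();o.append(s['opening']);f.append(s['contact_force'])
o=np.array(o)*1e3;print(o.mean(),o.std(),np.mean(f,0),s['ft_torque'],s['ee_pos'],s['t'])
E
```

```text
t: 21.82
ee_pos: [0.635, -0.0036, 0.0721]
eef_rot: [0.995, -0.103, -0.0, 0.0]
contact_force: [-1.3, -3.0, 6.2]
opening: 0.0264
grip_force: 30.0
26.038780455690613 0.17300151742932726 [-0.89916993 -2.7099739   5.93687253] [-0.51926871  0.29889819 -0.05145618] [ 0.63500327 -0.00356598  0.07213069] 22.525
```

```bash
cat > m.py <<'E'
from h import *
o=[];f=[]
for i in range(8):
    r.get_image('side');s=r.sense();o.append(s['opening']);f.append(s['contact_force'])
o=np.array(o)*1e3;print(o.mean(),o.std(),np.mean(f,0),s['ft_torque'],s['ee_pos'],s['t'])
E
python3 -m inch '0 0 0.02 0 0.6;0 0 0.02 0 0.6;0 0 0.02 0 0.6;0 0 0.02 0 0.6;0 0 0.02 0 0.6;0 0 0.02 0 0.6;0 0 0.02 0 0.6;0 0 0.02 0 0.6;0 0 0.02 0 0.6;0 0 0.02 0 1;0 0 0.02 0 1;0 0 0.02 0 1;0 0 0.02 0 1;0 0 0.02 0 1;0 0 0.02 0 1;0 0 0.02 0 1;0 0 0.02 0 1;0 0 0.02 0 1;0 0 0.02 0 1' 30; python3 m.py
```

```text
t: 24.9
ee_pos: [0.6348, -0.0035, 0.0699]
eef_rot: [0.995, -0.103, -0.0, 0.0]
contact_force: [-2.3, -3.8, -0.6]
opening: 0.026
grip_force: 30.0
25.933511739053863 0.15053872804221047 [-0.89030427 -3.80257142  0.60109156] [-0.81807203  0.38260152 -0.01036478] [ 0.63480981 -0.00350726  0.06980626] 25.3
```

```bash
python3 -m inch '0.03 0 0 0 1;0.06 0 0 0 1;0.06 0 0 0 1;0.06 0 0 0 1' 30; python3 m.py; python3 -m inch '-0.03 0 0 0 1;-0.08 0 0 0 1;-0.08 0 0 0 1' 30; python3 m.py
```

```text
t: 25.8
ee_pos: [0.6351, -0.0035, 0.0696]
eef_rot: [0.995, -0.103, -0.006, -0.0]
contact_force: [-21.3, -1.1, 17.4]
opening: 0.026
grip_force: 30.0
25.96021623642722 0.14733105270117977 [-20.68817189  -1.34942993  17.60621125] [-0.24939033  4.54282313  0.00681686] [ 0.63513313 -0.003542    0.06960773] 26.2
t: 26.58
ee_pos: [0.6347, -0.0034, 0.0699]
eef_rot: [0.995, -0.103, 0.002, 0.0]
contact_force: [6.3, -6.5, -5.5]
opening: 0.026
grip_force: 30.0
26.024146932841084 0.22995527443253638 [ 5.41823133 -5.64817801 -4.86328201] [-1.02679776 -0.9596212  -0.03999594] [ 0.6347299  -0.00347071  0.06992093] 26.975
```

The friction held while the arm flexed, so I repeat the rub at low grip force to let it slide, then firm up.

```bash
python3 -m inch '0.04 0 0 0 1;0.08 0 0 0 1;0.04 0 0 0 1;0 0 0 0 1;-0.04 0 0 0 1;0 0 0 0 1;0.04 0 0 0 1;0.08 0 0 0 1;0.04 0 0 0 1;0 0 0 0 1;-0.04 0 0 0 1;0 0 0 0 1;0.04 0 0 0 1;0.08 0 0 0 1;0.04 0 0 0 1;0 0 0 0 1;-0.04 0 0 0 1;0 0 0 0 1;0.02 0 0 0 1;0.02 0 0 0 1' 8; python3 m.py; python3 -m inch '0 0 0 0 1;0 0 0 0 1;0 0 0 0 1;0 0 0 0 1;0 0 0 0 1' 40; python3 m.py
```

```text
t: 29.48
ee_pos: [0.6333, -0.0031, 0.07]
eef_rot: [0.995, -0.103, -0.002, -0.0]
contact_force: [-7.3, -4.1, 6.1]
opening: 0.0259
grip_force: 8.0
25.773008845937035 0.1406132463962095 [-7.01524653 -3.91117651  4.77508437] [-0.75751496  1.57602081 -0.08849369] [ 0.63325124 -0.00313463  0.06976617] 29.875
t: 30.5
ee_pos: [0.6332, -0.0032, 0.0698]
eef_rot: [0.995, -0.103, -0.002, -0.0]
contact_force: [-7.7, -3.7, 5.5]
opening: 0.0249
grip_force: 40.0
24.673660730743165 0.214055150212282 [-7.0157675  -3.91632536  4.74693723] [-0.72168437  1.64140252 -0.15142514] [ 0.63319517 -0.00313929  0.06978471] 30.9
```

It improved to 24.7 mm. One more rub.

```bash
python3 -m inch '0.04 0 0 0 1;0.08 0 0 0 1;0.04 0 0 0 1;0 0 0 0 1;-0.04 0 0 0 1;0 0 0 0 1;0.04 0 0 0 1;0.08 0 0 0 1;0.04 0 0 0 1;0 0 0 0 1;-0.04 0 0 0 1;0 0 0 0 1;0.04 0 0 0 1;0.08 0 0 0 1;0.04 0 0 0 1;0 0 0 0 1;-0.04 0 0 0 1;0 0 0 0 1;0.01 0 0 0 1;0.01 0 0 0 1' 8; python3 m.py; python3 -m inch '0 0 0 0 1;0 0 0 0 1;0 0 0 0 1;0 0 0 0 1;0 0 0 0 1' 40; python3 m.py; python3 m.py
```

```text
t: 33.4
ee_pos: [0.6351, -0.0036, 0.0707]
eef_rot: [0.995, -0.103, -0.001, -0.0]
contact_force: [-6.3, -4.5, 7.4]
opening: 0.0239
grip_force: 8.0
23.98595692987569 0.13062138636313714 [-7.09189168 -4.23126759  7.74504099] [-0.82955451  1.65231191 -0.05780684] [ 0.63507818 -0.00356027  0.07067716] 33.8
t: 34.42
ee_pos: [0.6351, -0.0036, 0.0707]
eef_rot: [0.995, -0.103, -0.001, -0.0]
contact_force: [-7.1, -5.2, 8.2]
opening: 0.0236
grip_force: 40.0
23.650905591272597 0.2123805898682761 [-6.69715333 -4.12740288  7.63481239] [-0.81617868  1.60174324 -0.10028928] [ 0.63509995 -0.00359144  0.07068843] 34.825
23.65824515607295 0.15276277573012123 [-6.83581749 -4.13193089  7.79458697] [-0.80109987  1.6100463  -0.11987347] [ 0.63512907 -0.00352918  0.07071622] 35.225
```

The opening is 23.65 mm at 40 N, the same as the 24 mm block gave, so the pads are flat on the hex. Everything is steady, so I hand in.

```bash
python3 -c "
from bench import r
print(r.job_done())"
```

```text
the job is handed in; nothing more can be done
None
```

I seated the foot plate over both pins and let it go, and the job is handed in with the bolt head still held across its flats at 40 N (opening 23.65 mm, steady); the hand-in returned no verdict.

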